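# Shoot the bolt of the parts case and drop its handle into the keeper

## Robot

A 7-joint arm with a two-finger parallel gripper is mounted at the origin on a cart in front of the work surface, level with it; the furniture and walls round the work are solid. World frame = base frame: x ahead of the robot, y to its left, z up, the work surface at z = 0. Lengths are in m, angles in rad, forces in N, time in s.
With the tool pointing down it reaches from about 0.4 to 0.85 m from the base axis. Payload 10.4 kg.
Tool frame: the origin (TCP) lies at the very end of the fingers, on their centre line; the grasp point (between the pads) lies 19 mm behind it (manip.grip_depth is the distance from the TCP to the grasp point, in m); z points along the fingers, x is the direction in which the jaws open and shut, and the axes are right-handed (so a half turn about z gives the same grasp; the last joint's range is limited). The gripper opens to 85 mm and grips with 20 to 120 N. Pads are 22 mm wide; open, the fingers measure 114 mm over their backs; the gripper's body (76 mm by 85 mm) begins 54 mm behind the grasp point. The pads swing forward as they close: fully open they stand 13 mm farther back than shut.
Start: joints at [-1.237, 0.332, -0.065, 1.46, 0.022, 1.35, -0.088], TCP at [0.218, 0.586, 0.231] pointing down, gripper open.
Joint ranges: [-2.6, 2.6], [-0.5, 2.12], [-1.47, 1.34], [0.16, 2.42], [-1.27, 4.41], [0.06, 2.06], [-2.6, 2.6]. Speed limits (rad/s): [2.22, 2.22, 2.79, 2.79, 3.14, 3.14, 3.14].

## Interface

Orientations are given as a unit quaternion [x, y, z, w].
In Python, from workcell import manip, cams gives the robot as it stands. The module is installed in compiled form; this text tells all that it offers.
- The arm moves only by the tool move_arm, never from a script. Its arguments are lists of equal length, an entry for each row: "claw": the opening, from 0 (shut) to 1 (fully open); "dp": the shift along the tool's x, y, z as a fraction of full scale, a list of three; "turn": the turn, a rotation vector about the tool's x, y, z as a fraction of full scale, a list of three. A call has 1 to 8 rows; each row shifts and turns the commanded pose from where the row before left it, along the tool's axes as they then stand; what a row does not reach is not made up. Full scale, the value 1, is 200 mm for a shift and 45 degrees for a turn. A row lasts 1/12 s, in which the tool goes at most 41.7 mm and 7.16 degrees, less where a joint would pass 70% of its speed; a pose out of reach is approached as far as the arm can. A call with a number of a shift or a turn outside -1 to 1 is refused whole. A call with a gripper value outside its range is refused whole. The fingers move at their own pace and stop on an object; "grip_force" is the grip in N (left out, the last holds). Time passes only in rows, so rows that do not move let the fingers close. It gives the time, the measured TCP pose, the force and the opening at its end, in the units of the state.
- manip.get_obs(): the state, without advancing time (a new reading comes with each control period).
- cams.camera(name): name is "scene" or "top" or "wrist"; returns the picture (400x640x3 uint8, red, green, blue); there is no depth.
- cams.camera_info(name): a dict with "fx", "fy", "cx", "cy" (pixels), "dist" ([k1, k2, p1, p2, k3] as OpenCV has them; the pictures are not rectified), "pose" (4x4, takes a point from camera to world coordinates); the wrist camera has in their place "tool_from_camera" (4x4, takes a point from camera to tool coordinates, whose origin is the TCP and whose axes are the tool frame's). Camera axes: x right, y down, z forward; pixel columns grow to the right and rows downward; lengths in m; the calibration is good to about 2 mm. A picture is of the moment at which its call begins: read the wrist's pose just before it. camera_info takes no time and is no camera call.
- manip.hand_in(): hands the job in, once; it reports no verdict.
The state is a dict: "clock": time; "joint_pos": joint angles; "joint_velocities": joint speeds; "tau": joint torques, N m; "position": TCP position; "ee_rot": TCP orientation; "ft_force": force on the tool from outside, world axes, zero at the start; "torque": the same for the moment, N m; "grip_width": opening from 0.0 (shut) to 1.0 (fully open).
Only numpy, scipy, OpenCV 4.12 (cv2) and the standard library are available. Lean on these libraries where they do the work, as an engineer would, in place of code of your own. Each camera call takes 0.05 s, during which the arm holds its last target.

## Task

Make the lid of the grey parts case fast: take the bolt by its handle, slide it across into the strike, then turn the handle down towards the front until it lies fully home in the notch of the keeper strip, and let go. The strip is adjustable, so feel for the notch with light pressure and never force the handle against the strip (it bends at about 30 N). Leave the things standing round the case where they are.

Things in the scene. Friction and masses are not known exactly. Their poses are not given: they have to be found in the camera images.
- case: Grey sheet-metal parts case with a bolt on its shut lid, fixed to the table; 130 (x) x 250 (y) x 60 mm high. Origin: centre of its underside on the table; z up, -x is its front (towards the robot), y runs along the bolt.
- rod (a point): Point fixed to the case on the axis of the bolt's 16 mm steel rod, at x -25, y 0, z 90 mm in the case frame; axes as the case. The rod slides along y only, against about 3 N, in steel straps 28 mm wide (x), tops 13 mm above the axis, at y -70 to -58 and 46 to 58 mm on the lid and 80 to 93 mm (the strike, on the fixed end beside the lid).
- strip (a point): Point fixed to the case, on the top edge of the upright 5 mm steel keeper strip in front of the rod: x -55, y 11, z 100.7 mm in the case frame. The strip runs along y past the whole travel. Its only notch is cut from above, 11 mm wide, floor 15.7 mm below the edge. The strip is adjustable: the notch's middle is anywhere within 16 mm either side of this point (travel 40 to 72 mm).
- bolt (a joint): Travel of the bolt along the case's +y, m: 0 drawn back (it starts at 0 to 0.015), 0.078 end stop. The handle stands at y = -45 mm + travel in the case frame. From 0.033 on the rod is in the strike. The notch lies somewhere at 0.040 to 0.072; the bolt can be run past it and must then come back.
- handle (a joint): Angle of the bolt's handle about the rod, rad: 0 straight up, growing as it swings down to the front (case -x). It lands on the strip's edge at 1.05 (up to 1.1 pressed); only in the notch does it go on to about 1.58, level and resting on the notch floor. It stays where it is left (about 1.5 N at the knob turns it) and starts at 0 to 0.4.
- knob (a point): Centre of the black ball knob, 22 mm across, at the end of the handle, 72 mm from the rod's axis. It can be pinched from above along the case's y and then turns between the fingers as the handle swings.
- grip: The bolt's handle: a straight dark steel rod 9 mm thick with the ball knob at its end. Origin on the axis of the bolt rod, its z points along the handle to the knob, its y along the bolt.
- boot_a: Loose black rubber dust boot, 45 mm wide, 22 mm high, on the table by the case; bystander. Origin: centre of its underside.
- boot_b: A second such boot on the other side of the case; bystander. Origin: centre of its underside.
- paint_jar: Loose jar of touch-up paint, 56 mm wide, 66 mm high, by the case; bystander. Origin: centre of its underside.

How it is judged:
By the outcome, as a careful person would: the job done as asked, in the order asked, and still so for the second after the job is handed in, with the robot touching nothing.
It also fails if it takes over 72 s, if anything falls off the work surface, if the arm or the gripper's body presses on something with over 40 N, if the wrist force passes 120 N, or if a joint passes its speed limit or range.

## Working session

There is one attempt and no reset: what is moved stays moved. The work goes in short steps, Python scripts to look and compute and a tool call to move; the robot and the scene stay as the last step left them, time stands still between calls to the robot, and variables do not carry over. Pictures are saved under pics/ and viewed, and the job is handed in when it is done.

Besides the shell and the picture viewer there is one more tool, called after "Emit:" in YAML: its name, and indented under it one key for each argument. move_arm: Moves the arm, as the interface text tells. Shift numbers are shares of 200 mm and turn numbers shares of 45 degrees, none past 1 either way. Its arguments: {"type":"object","properties":{"claw":{"type":"array","items":{"type":"number"}},"dp":{"type":"array","items":{"type":"array","items":{"type":"number"}}},"turn":{"type":"array","items":{"type":"array","items":{"type":"number"}}},"grip_force":{"type":"number"}},"required":["claw","dp","turn"]}

```bash
mkdir -p pics; python3 - <<'E'
from workcell import manip, cams
import cv2
for n in ["scene","top","wrist"]:
    o=manip.get_obs()
    im=cams.camera(n); cv2.imwrite(f"pics/{n}0.png",im[:,:,::-1])
    i=cams.camera_info(n); print(n,{k:(v.tolist() if hasattr(v,'tolist') else v) for k,v in i.items()})
print(o, manip.grip_depth)
E
```

```text
scene {'fx': 445.87889765336456, 'fy': 445.87889765336456, 'cx': 321.6011451575057, 'cy': 199.33156389836887, 'dist': [-0.11935092913306829, 0.0, 0.0, 0.0, 0.0], 'pose': [[0.6570599601118331, -0.460198103805202, 0.5970677633836317, -0.0025984982017672608], [-0.7537847120751032, -0.3916436438539083, 0.5276588519779485, -0.5447816740452461], [-0.00898980865701302, -0.7967640563447432, -0.6042236521830148, 0.763954188852666], [0.0, 0.0, 0.0, 1.0]]}
top {'fx': 440.98071004776745, 'fy': 440.98071004776745, 'cx': 320.91878828665557, 'cy': 199.2458881428874, 'dist': [-0.0334258987287132, 0.0, 0.0, 0.0, 0.0], 'pose': [[-0.004698379999982241, -0.9948425136131176, 0.1013227434158277, 0.4932073725568935], [-0.9999861342958657, 0.004433202560256146, -0.0028421701340249897, 0.014641724679594731], [0.002378327434726318, -0.10133469209995973, -0.9948495482914086, 1.270682029600862], [0.0, 0.0, 0.0, 1.0]]}
wrist {'fx': 277.9431920403562, 'fy': 277.9431920403562, 'cx': 317.3505348349951, 'cy': 198.5828524401279, 'dist': [-0.03650513271030321, 0.0, 0.0, 0.0, 0.0], 'tool_from_camera': [[0.9999999409695
[... 282 characters left out ...]
ck': 0.1, 'joint_pos': array([-1.23658706,  0.33279247, -0.06475102,  1.46086889,  0.0216014 ,
        1.34992709, -0.08849495]), 'joint_velocities': array([-0.00165146, -0.00074775,  0.00183555, -0.00302514,  0.0001663 ,
       -0.00118118, -0.00033569]), 'tau': array([ 9.88395550e-04, -6.26748848e+01,  4.89281164e-02, -3.92428100e+01,
        1.63341220e-02,  7.01704514e-03, -1.98112400e-05]), 'position': array([0.21815694, 0.58531475, 0.23060024]), 'ee_rot': array([ 8.21345612e-01,  5.70430507e-01, -5.20558425e-04,  3.89239984e-04]), 'ft_force': array([ 0.73944098, -0.75923993, -0.42109904]), 'torque': array([ 0.01057169, -0.01699159,  0.02545052]), 'grip_width': 0.996116817352248} 0.0187
```

View pics/scene0.png

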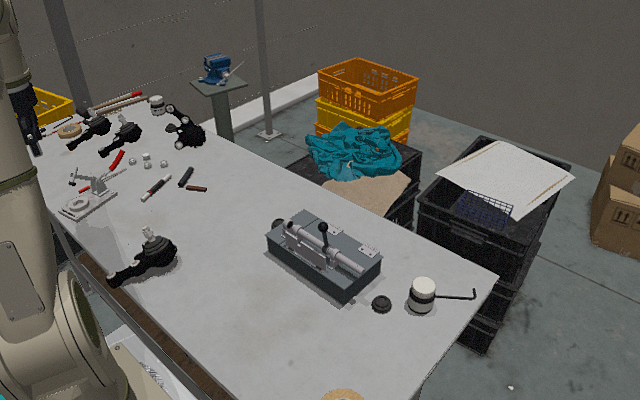

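View pics/top0.png

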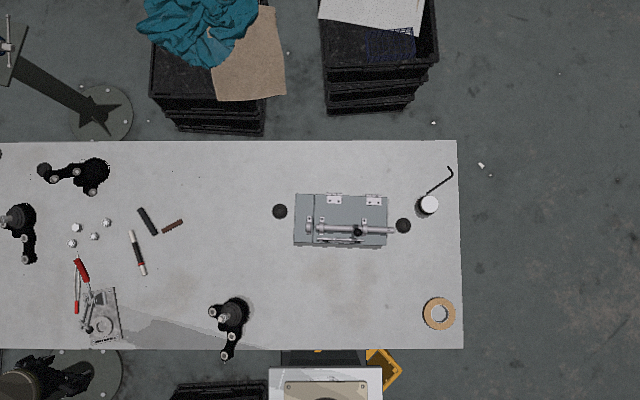

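The top view shows the case at about px (295–387, 194–247) with its knob at about (357, 233). The boots are at (280, 211) and (403, 225), and the jar is at (428, 205). I'll zoom in next.

```bash
python3 - <<'E'
import cv2
a=cv2.imread("pics/top0.png")[180:260,270:420]; cv2.imwrite("pics/topz.png",cv2.resize(a,None,fx=5,fy=5,interpolation=cv2.INTER_CUBIC))
a=cv2.imread("pics/scene0.png")[200:310,255:395]; cv2.imwrite("pics/scz.png",cv2.resize(a,None,fx=5,fy=5,interpolation=cv2.INTER_CUBIC))
E
```

```text
(no output)
```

View pics/topz.png

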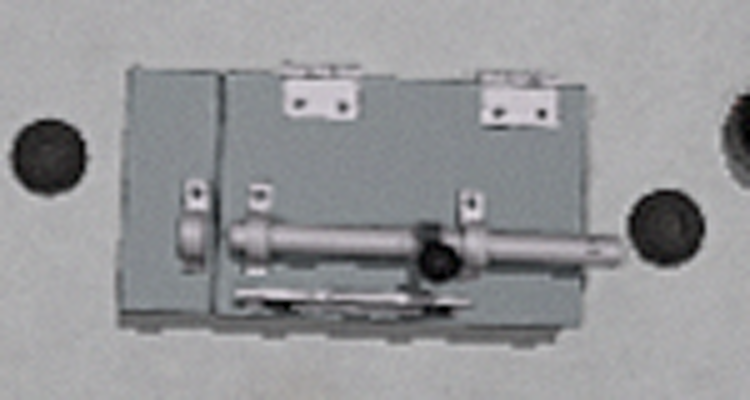

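View pics/scz.png

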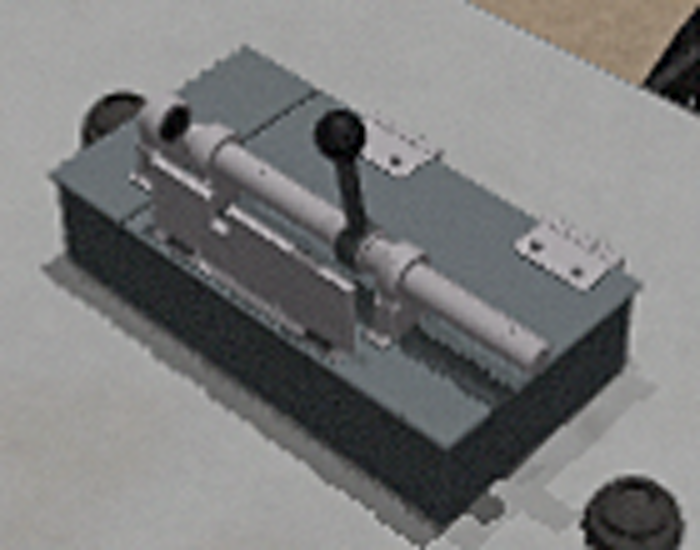

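```bash
cat > h.py <<'E'
import numpy as np, cv2
from scipy.optimize import least_squares
from workcell import manip, cams
def proj(n,P):
    i=cams.camera_info(n); T=np.linalg.inv(np.array(i["pose"]))
    K=np.array([[i["fx"],0,i["cx"]],[0,i["fy"],i["cy"]],[0,0,1]])
    return cv2.projectPoints(np.atleast_2d(P).astype(float),cv2.Rodrigues(T[:3,:3])[0],T[:3,3],K,np.array(i["dist"]))[0][:,0]
def ray(n,uv):
    i=cams.camera_info(n); K=np.array([[i["fx"],0,i["cx"]],[0,i["fy"],i["cy"]],[0,0,1]])
    T=np.array(i["pose"]); u=cv2.undistortPoints(np.array(uv,float).reshape(-1,1,2),K,np.array(i["dist"]))[:,0]
    d=np.c_[u,np.ones(len(u))]@T[:3,:3].T
    return T[:3,3],d
def onz(n,uv,z):
    o,d=ray(n,uv); return o+d*((z-o[2])/d[:,2])[:,None]
def w(c,p):
    p=np.atleast_2d(p); a=c[2]; R=np.array([[np.cos(a),-np.sin(a),0],[np.sin(a),np.cos(a),0],[0,0,1]])
    return p@R.T+np.array([c[0],c[1],0])
E
cat > a.py <<'E'
from h import *
zt=np.array([(128,68),(588,85),(582,326),(118,310)]);zs=np.array([(245,45),(637,288),(450,448),(52,178)])
f=lambda z,o:(z+.5)/5-.5+np.array(o)
ut=f(zt,(270,180)); us=f(zs,(255,200))
# corners: back-left(+x,+y), back-right(+x,-y), front-right, front-left
C=np.array([[65,125,60],[65,-125,60],[-65,-125,60],[-65,125,60]])/1e3
for n,u in (("top",ut),("scene",us)):
    p=onz(n,u,.06); print(n,p.round(4).tolist(), [round(float(np.linalg.norm(p[i]-p[(i+1)%4])),4) for i in range(4)])
    r=least_squares(lambda c:(proj(n,w(c,C))-u).ravel(),[.55,-.05,0]); print(r.x, r.fun.round(1))
r=least_squares(lambda c:np.r_[(proj("top",w(c,C))-ut).ravel(),(proj("scene",w(c,C))-us).ravel()],[.55,-.05,0]); c=r.x; print(c)
np.save("case.npy",c)
# knob two-view triangulation
kt=f(np.array([(438,260)]),(270,180));ks=f(np.array([(340,134)]),(255,200))
o1,d1=ray("top",kt);o2,d2=ray("scene",ks)
d1=d1[0]/np.linalg.norm(d1);d2=d2[0]/np.linalg.norm(d2)
s=np.linalg.lstsq(np.c_[d1,-d2],o2-o1,rcond=None)[0]; p1=o1+s[0]*d1;p2=o2+s[1]*d2
k=(p1+p2)/2; a=c[2]; q=np.array([[np.cos(a),np.sin(a)],[-np.sin(a),np.cos(a)]])@(k[:2]-c[:2])
print("knob",k,p1-p2,"case frame",q,k[2])
# notch in scene on plane of strip top edge: x=-55 case
n=np.array([np.cos(a),np.sin(a),0])
for z in [(220,222),(155,172),(355,290)]:
    o,d=ray("scene",f(np.array([z]),(255,200)));d=d[0]
    P0=w(c,[[-.055,.011,.1]])[0]; t=np.dot(P0-o,n)/np.dot(d,n); P=o+t*d
    print(z,"case y",(-np.sin(a)*(P-w(c,[0,0,0])[0])[0]+np.cos(a)*(P-w(c,[0,0,0])[0])[1]),P[2])
E
python3 a.py
```

```text
top [[0.6336, 0.0822, 0.06], [0.623, -0.1721, 0.06], [0.4905, -0.1662, 0.06], [0.5005, 0.0875, 0.06]] [0.2545, 0.1327, 0.2539, 0.1333]
[ 0.56185667 -0.04214603 -0.04081172] [ 0.8  0.6 -0.9  0.5 -0.7 -0.5  0.8 -0.6]
scene [[0.6339, 0.0792, 0.06], [0.6192, -0.1735, 0.06], [0.4916, -0.1688, 0.06], [0.4998, 0.0797, 0.06]] [0.2532, 0.1276, 0.2486, 0.1341]
[ 0.56097212 -0.04603499 -0.03909814] [ 0.   1.   0.5 -0.5 -0.3  0.1 -0.2 -0.5]
[ 0.56176959 -0.04407517 -0.03993385]
knob [ 0.52463331 -0.0798396   0.16029519] [-0.00098264  0.0009738  -0.0001098 ] case frame [-0.03567884 -0.03721851] 0.1602951908001345
(220, 222) case y 0.017442987249090665 0.08929896433805817
(155, 172) case y 0.05930210203030848 0.09359351349406753
(355, 290) case y -0.06439127118172293 0.10214676843008219
```

Both views agree on the case pose to about 3 mm. The knob lies at case (-36, -37, 160), so travel is about 8 mm and the handle angle about 0.15. Next I raise the tool, turn its x axis onto the case's y axis, and go to look from above.

Emit:
move_arm:
  claw: [1,1,1,1]
  dp:
    - [0,0,-0.15]
    - [0,0,-0.15]
    - [0,0,-0.15]
    - [0,0,0]
  turn:
    - [0,0,-0.134]
    - [0,0,-0.134]
    - [0,0,-0.134]
    - [0,0,0]

```text
clock: 0.48
position: [0.2188, 0.5872, 0.3278]
ee_rot: [0.719, 0.695, 0.004, -0.002]
ft_force: [0.4, 1.1, 0.7]
grip_width: 1.001
```

```bash
cat >> h.py <<'E'
from scipy.spatial.transform import Rotation as Ro
def st():
    o=manip.get_obs(); c=np.load("case.npy"); R=Ro.from_quat(o["ee_rot"]).as_matrix(); p=np.array(o["position"])
    a=c[2]; M=w([0,0,a],np.eye(3)).T
    q=M.T@(p-np.array([c[0],c[1],0]))
    print("t",round(o["clock"],2),"TCP world",p.round(4),"case mm",(q*1e3).round(1),"F case",(M.T@np.array(o["ft_force"])).round(2),"grip",round(o["grip_width"],3))
    print("tool axes in case\n",(M.T@R).round(3))
    return p,R,q,M,c
def to(q_target):
    p,R,q,M,c=st(); d=R.T@(M@(np.array(q_target)/1e3-q)); print("tool shift frac",(d/.2).round(3), "rows",np.linalg.norm(d)/.0417)
E
python3 -c "
from h import *
to([-70,20,300])"
```

```text
t 0.48 TCP world [0.2188 0.5872 0.3278] case mm [-367.9  617.1  327.8] F case [0.31 1.12 0.68] grip 1.001
tool axes in case
 [[-0.005  1.     0.002]
 [ 1.     0.005  0.008]
 [ 0.008  0.002 -1.   ]]
tool shift frac [-2.994  1.474  0.118] rows 16.015137049705615
```

Emit:
move_arm:
  claw: [1,1,1,1,1,1,1,1]
  dp:
    - [-0.12,0.15,0]
    - [-0.12,0.15,0]
    - [-0.14,0.14,0]
    - [-0.15,0.13,0]
    - [-0.17,0.1,0]
    - [-0.17,0.1,0]
    - [-0.18,0.1,0]
    - [-0.18,0.1,0]
  turn:
    - [0,0,0]
    - [0,0,0]
    - [0,0,0]
    - [0,0,0]
    - [0,0,0]
    - [0,0,0]
    - [0,0,0]
    - [0,0,0]

```text
clock: 1.15
position: [0.4025, 0.3299, 0.321]
ee_rot: [0.722, 0.692, -0.0, -0.0]
ft_force: [0.7, -0.1, 0.4]
grip_width: 0.998
```

Emit:
move_arm:
  claw: [1,1,1,1,1,1,1,1]
  dp:
    - [-0.2,0.07,0]
    - [-0.2,0.07,0]
    - [-0.2,0.07,0]
    - [-0.2,0.07,0]
    - [-0.2,0.07,0]
    - [-0.2,0.07,0]
    - [-0.2,0.05,0]
    - [-0.2,0,0]
  turn:
    - [0,0,0]
    - [0,0,0]
    - [0,0,0]
    - [0,0,0]
    - [0,0,0]
    - [0,0,0]
    - [0,0,0]
    - [0,0,0]

```text
clock: 1.82
position: [0.4821, 0.0102, 0.3208]
ee_rot: [0.722, 0.692, -0.0, 0.0]
ft_force: [0.9, 0.3, 0.5]
grip_width: 1.001
```

```bash
python3 -c "
from h import *
to([-70,20,300])"
```

```text
t 1.82 TCP world [0.4821 0.0102 0.3208] case mm [-81.7  51.  320.8] F case [0.85 0.32 0.46] grip 1.001
tool axes in case
 [[ 0.002  1.     0.   ]
 [ 1.    -0.002 -0.   ]
 [-0.     0.    -1.   ]]
tool shift frac [-0.155  0.059  0.104] rows 0.939375055632618
```

Emit:
move_arm:
  claw: [1,1,1,1]
  dp:
    - [-0.1,0.03,0.15]
    - [-0.08,0.03,0.15]
    - [0,0,0.15]
    - [0,0,0]
  turn:
    - [0,0,0]
    - [0,0,0]
    - [0,0,0]
    - [0,0,0]

```text
clock: 2.15
position: [0.4892, -0.0252, 0.2261]
ee_rot: [0.722, 0.691, -0.003, -0.002]
ft_force: [-1.1, 1.0, -0.6]
grip_width: 0.999
```

```bash
python3 -c "
from h import *
st()
im=cams.camera('wrist'); cv2.imwrite('pics/w1.png',im[:,:,::-1])"
```

```text
t 2.15 TCP world [ 0.4892 -0.0252  0.2261] case mm [-73.2  16.  226.1] F case [-1.13  0.94 -0.57] grip 0.999
tool axes in case
 [[ 0.004  1.    -0.008]
 [ 1.    -0.004 -0.002]
 [-0.002 -0.008 -1.   ]]
```

View pics/w1.png

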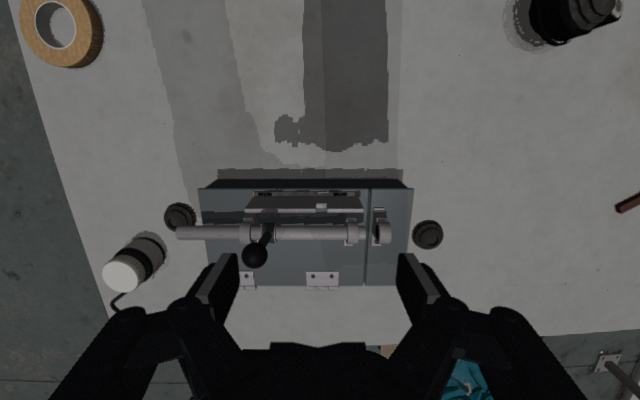

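The wrist view shows the knob at (255, 255) and the strip's edge along row ~210. A notch-like break sits near (321, 207). I'll enlarge it.

```bash
python3 - <<'E'
import cv2
a=cv2.imread("pics/w1.png")[175:290,190:420]; cv2.imwrite("pics/w1z.png",cv2.resize(a,None,fx=3.4,fy=3.4,interpolation=cv2.INTER_CUBIC))
E
```

```text
(no output)
```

View pics/w1z.png

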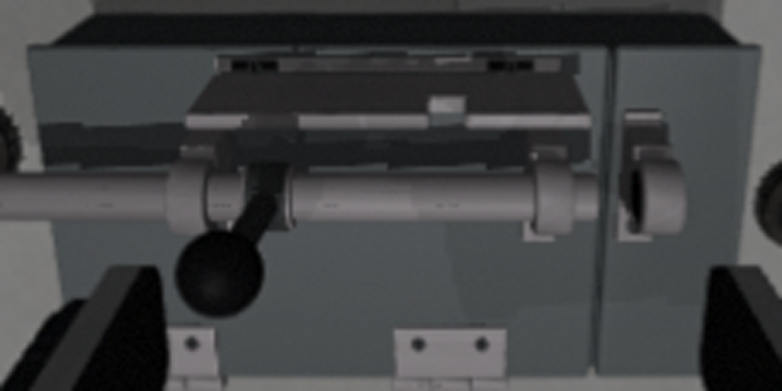

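```bash
cat >> h.py <<'E'
def wray(uv,p,R):
    i=cams.camera_info("wrist"); K=np.array([[i["fx"],0,i["cx"]],[0,i["fy"],i["cy"]],[0,0,1]])
    T=np.array(i["tool_from_camera"]); u=cv2.undistortPoints(np.array(uv,float).reshape(-1,1,2),K,np.array(i["dist"]))[:,0]
    d=np.c_[u,np.ones(len(u))]@T[:3,:3].T@R.T
    return p+R@T[:3,3],d
E
python3 - <<'E'
from h import *
p,R,q,M,c=st()
def f(z): return (np.array(z)+.5)/3.4-.5+np.array([190,175])
def on(zs,h):
    o,d=wray(f(zs),p,R); P=o+d*((h-o[2])/d[:,2])[:,None]
    return ((P-np.array([c[0],c[1],0]))@M*1e3).round(1)
print("strip edge L,notchL,notchR,R",on([(187,121),(429,121),(465,121),(589,122)],.1007))
print("straps/strike tops (L edge,R edge)",on([(168,190),(207,190),(533,190),(572,190),(640,190),(684,190)],.103))
print("lid corners",on([(27,46),(760,46)],.06), "lid gap", on([(607,46),(593,370)],.06))
print("knob",on([(220,273)],.161))
E
```

```text
t 2.2 TCP world [ 0.4904 -0.0242  0.2292] case mm [-72.1  17.  229.2] F case [-0.12  0.19  1.09] grip 1.0
tool axes in case
 [[ 0.002  1.    -0.005]
 [ 1.    -0.002 -0.001]
 [-0.001 -0.005 -1.   ]]
strip edge L,notchL,notchR,R [[-51.7 -59.6 100.7]
 [-51.6  14.6 100.7]
 [-51.6  25.7 100.7]
 [-51.2  63.7 100.7]]
straps/strike tops (L edge,R edge) [[-29.5 -67.  103. ]
 [-29.5 -54.7 103. ]
 [-29.4  47.  103. ]
 [-29.4  59.1 103. ]
 [-29.3  80.4 103. ]
 [-29.3  94.1 103. ]]
lid corners [[ -63.8 -124.4   60. ]
 [ -63.4  128.4   60. ]] lid gap [[-63.4  75.5  60. ]
 [ 67.8  77.7  60. ]]
knob [[-33.7 -37.8 161. ]]
```

The notch comes out at y ≈ 18–20, about 58–59 mm beyond the knob. That is 11 mm wide, matching the given width. Now I move over the knob.

```bash
python3 -c "
from h import *
to([-35,-38,200])"
```

```text
t 2.2 TCP world [ 0.4904 -0.0242  0.2292] case mm [-72.1  17.  229.2] F case [-0.12  0.19  1.09] grip 1.0
tool axes in case
 [[ 0.002  1.    -0.005]
 [ 1.    -0.002 -0.001]
 [-0.001 -0.005 -1.   ]]
tool shift frac [-0.274  0.187  0.145] rows 1.7382571834742433
```

Emit:
move_arm:
  claw: [0.7,0.7,0.7,0.7,0.7]
  dp:
    - [-0.1,0.07,0.05]
    - [-0.1,0.07,0.05]
    - [-0.075,0.047,0.045]
    - [0,0,0]
    - [0,0,0]
  turn:
    - [0,0,0]
    - [0,0,0]
    - [0,0,0]
    - [0,0,0]
    - [0,0,0]

```text
clock: 2.62
position: [0.5279, -0.0803, 0.2036]
ee_rot: [0.722, 0.692, 0.0, 0.0]
ft_force: [0.5, 0.4, -0.2]
grip_width: 0.698
```

```bash
python3 -c "
from h import *
to([-35,-38,141])
im=cams.camera('wrist'); cv2.imwrite('pics/w2.png',im[:,:,::-1])
im=cams.camera('scene'); cv2.imwrite('pics/s2.png',cv2.resize(im[190:310,240:400,::-1],None,fx=4,fy=4))"
```

```text
t 2.62 TCP world [ 0.5279 -0.0803  0.2036] case mm [-32.4 -37.6 203.6] F case [ 0.51  0.45 -0.16] grip 0.698
tool axes in case
 [[ 0.002  1.     0.001]
 [ 1.    -0.002 -0.   ]
 [-0.     0.001 -1.   ]]
tool shift frac [-0.002 -0.013  0.313] rows 1.503118434387807
```

View pics/w2.png

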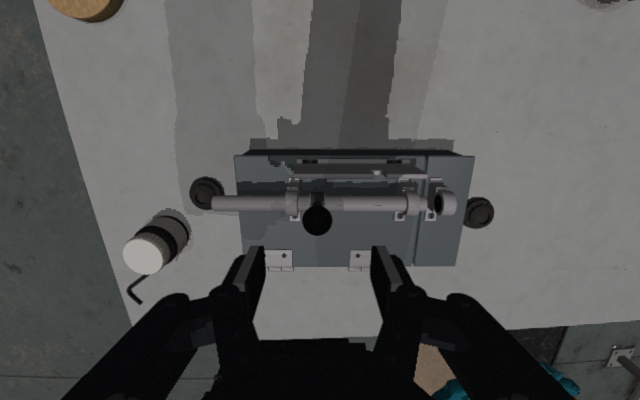

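View pics/s2.png

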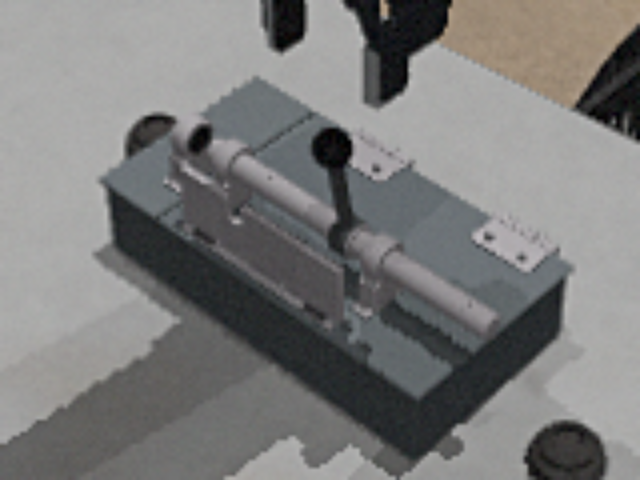

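The knob is at column 317, midway between the fingers. I check its x by ray.

```bash
python3 -c "
from h import *
p,R,q,M,c=st()
o,d=wray([(317,220)],p,R); P=o+d*((.161-o[2])/d[:,2])[:,None]
print((P-np.array([c[0],c[1],0]))@M*1e3)"
```

```text
t 2.72 TCP world [ 0.5278 -0.0792  0.2037] case mm [-32.6 -36.4 203.7] F case [0.44 0.35 0.44] grip 0.702
tool axes in case
 [[-0.     1.     0.001]
 [ 1.     0.     0.001]
 [ 0.001  0.001 -1.   ]]
[[-37.16119592 -37.2398508  161.        ]]
```

Emit:
move_arm:
  claw: [0.7,0.7,0.7,0.7]
  dp:
    - [0,-0.005,0.12]
    - [0,-0.005,0.12]
    - [0,0,0.07]
    - [0,0,0]
  turn:
    - [0,0,0]
    - [0,0,0]
    - [0,0,0]
    - [0,0,0]

```text
clock: 3.05
position: [0.5238, -0.0787, 0.1386]
ee_rot: [0.721, 0.693, -0.001, -0.001]
ft_force: [0.0, -0.1, 0.5]
grip_width: 0.698
```

Emit:
move_arm:
  claw: [0,0,0,0,0]
  dp:
    - [0,0,0]
    - [0,0,0]
    - [0,0,0]
    - [0,0,0]
    - [0,0,0]
  turn:
    - [0,0,0]
    - [0,0,0]
    - [0,0,0]
    - [0,0,0]
    - [0,0,0]
  grip_force: 25

```text
clock: 3.47
position: [0.5261, -0.0804, 0.1419]
ee_rot: [0.721, 0.692, 0.001, 0.001]
ft_force: [-1.0, 1.4, 6.4]
grip_width: 0.236
```

```bash
python3 -c "
from h import *
st()
im=cams.camera('scene'); cv2.imwrite('pics/s3.png',cv2.resize(im[170:310,240:400,::-1],None,fx=4,fy=4))"
```

```text
t 3.47 TCP world [ 0.5261 -0.0804  0.1419] case mm [-34.2 -37.7 141.9] F case [-1.09  1.39  6.45] grip 0.236
tool axes in case
 [[ 0.001  1.     0.002]
 [ 1.    -0.001  0.001]
 [ 0.001  0.002 -1.   ]]
```

View pics/s3.png

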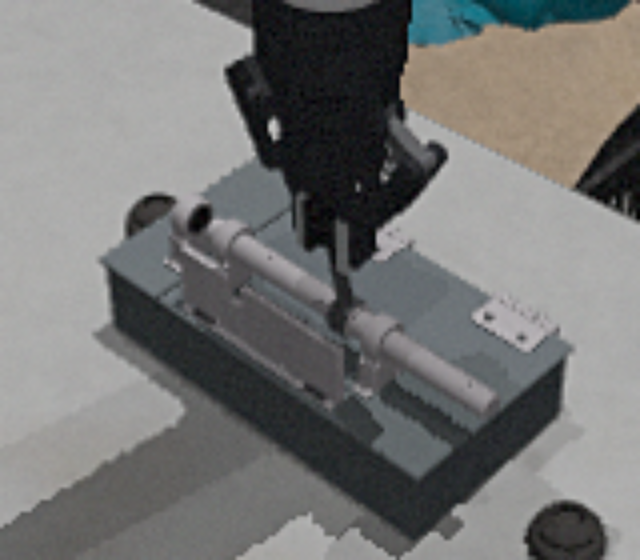

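The knob is held (grip 0.236, about 20 mm). Now I slide along +y.

Emit:
move_arm:
  claw: [0,0,0,0,0]
  dp:
    - [0.01,0,0]
    - [0.03,0,0]
    - [0.03,0,0]
    - [0.03,0,0]
    - [0,0,0]
  turn:
    - [0,0,0]
    - [0,0,0]
    - [0,0,0]
    - [0,0,0]
    - [0,0,0]

```text
clock: 3.93
position: [0.527, -0.06, 0.1419]
ee_rot: [0.721, 0.693, 0.001, 0.001]
ft_force: [-2.0, 0.4, 7.8]
grip_width: 0.239
```

```bash
python3 -c "
from h import *
st()
im=cams.camera('scene'); cv2.imwrite('pics/s4.png',cv2.resize(im[170:310,240:400,::-1],None,fx=4,fy=4))"
```

```text
t 3.93 TCP world [ 0.527  -0.06    0.1419] case mm [-34.1 -17.3 141.9] F case [-2.05  0.3   7.77] grip 0.239
tool axes in case
 [[ 0.001  1.     0.002]
 [ 1.    -0.001  0.   ]
 [ 0.     0.002 -1.   ]]
```

View pics/s4.png

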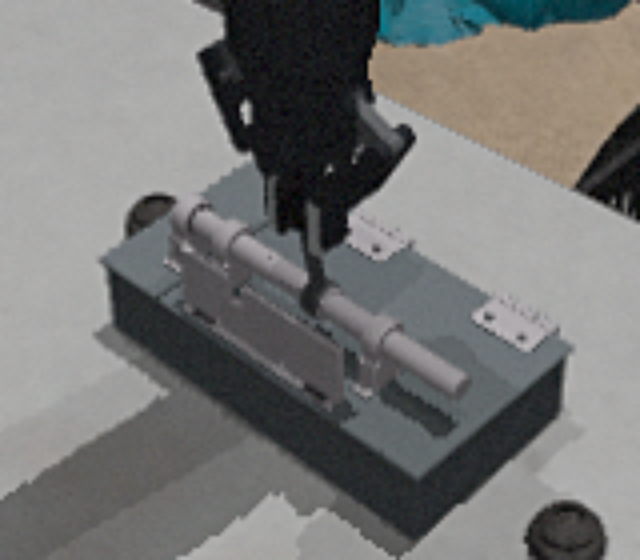

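The bolt followed. I ease up 1 mm (Fz) and go on.

Emit:
move_arm:
  claw: [0,0,0,0,0,0,0]
  dp:
    - [0.02,0,-0.005]
    - [0.03,0,0]
    - [0.03,0,0]
    - [0.03,0,0]
    - [0.03,0,0]
    - [0.025,0,0]
    - [0,0,0]
  turn:
    - [0,0,0]
    - [0,0,0]
    - [0,0,0]
    - [0,0,0]
    - [0,0,0]
    - [0,0,0]
    - [0,0,0]

```text
clock: 4.57
position: [0.5279, -0.0256, 0.1419]
ee_rot: [0.721, 0.693, 0.001, 0.0]
ft_force: [0.1, -0.9, 6.4]
grip_width: 0.235
```

```bash
python3 -c "
from h import *
st()
im=cams.camera('scene'); cv2.imwrite('pics/s5.png',cv2.resize(im[190:290,260:380,::-1],None,fx=6,fy=6))"
```

```text
t 4.57 TCP world [ 0.5279 -0.0256  0.1419] case mm [-34.6  17.1 141.9] F case [ 0.17 -0.87  6.36] grip 0.235
tool axes in case
 [[-0.001  1.     0.001]
 [ 1.     0.001  0.001]
 [ 0.001  0.001 -1.   ]]
```

View pics/s5.png

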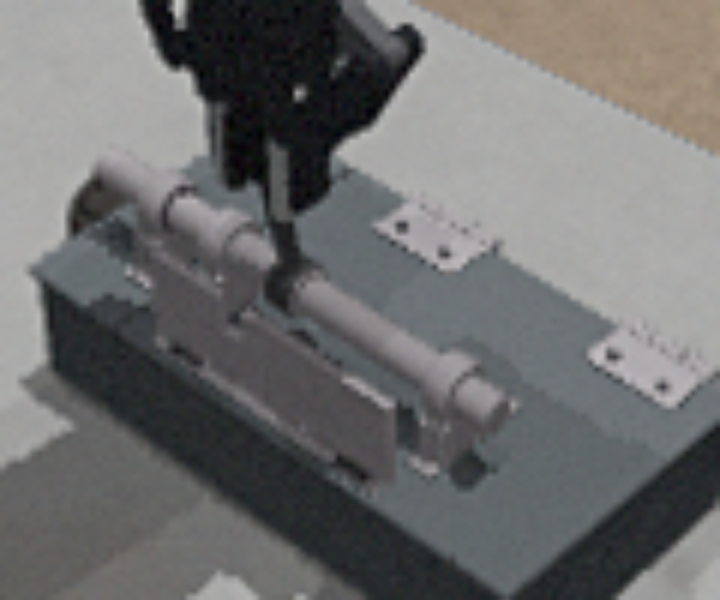

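Now I begin the swing, in short arcs with a force check after each.

Emit:
move_arm:
  claw: [0,0,0,0]
  dp:
    - [0,-0.046,0.0095]
    - [0,-0.044,0.0155]
    - [0,-0.042,0.021]
    - [0,0,0]
  turn:
    - [0,0,0]
    - [0,0,0]
    - [0,0,0]
    - [0,0,0]

```text
clock: 4.95
position: [0.4985, -0.0255, 0.1309]
ee_rot: [0.721, 0.693, -0.001, -0.001]
ft_force: [-1.2, 2.9, 1.3]
grip_width: 0.236
```

```bash
python3 -c "
from h import *
st()
im=cams.camera('scene'); cv2.imwrite('pics/s6.png',cv2.resize(im[190:290,260:380,::-1],None,fx=6,fy=6))"
```

```text
t 4.95 TCP world [ 0.4985 -0.0255  0.1309] case mm [-64.   16.1 130.9] F case [-1.33  2.89  1.27] grip 0.236
tool axes in case
 [[ 0.     1.    -0.003]
 [ 1.    -0.     0.001]
 [ 0.001 -0.003 -1.   ]]
```

View pics/s6.png

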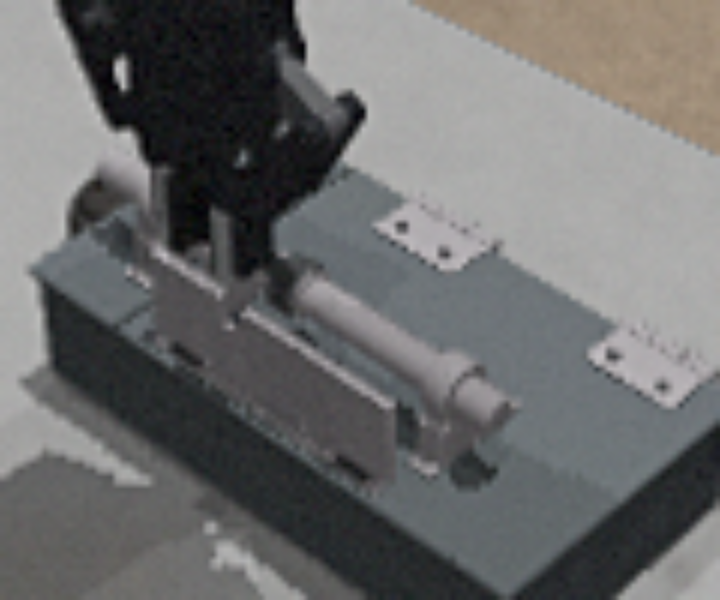

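Emit:
move_arm:
  claw: [0,0,0,0,0]
  dp:
    - [0,-0.03,0.022]
    - [0,-0.03,0.03]
    - [0,-0.03,0.034]
    - [0,0,0]
    - [0,0,0]
  turn:
    - [0,0,0]
    - [0,0,0]
    - [0,0,0]
    - [0,0,0]
    - [0,0,0]

```text
clock: 5.42
position: [0.4826, -0.0255, 0.1146]
ee_rot: [0.721, 0.692, -0.0, -0.0]
ft_force: [-0.7, 2.5, -0.5]
grip_width: 0.237
```

```bash
python3 -c "
from h import *
st()"
```

```text
t 5.42 TCP world [ 0.4826 -0.0255  0.1146] case mm [-79.9  15.4 114.6] F case [-0.85  2.51 -0.49] grip 0.237
tool axes in case
 [[ 0.001  1.    -0.001]
 [ 1.    -0.001  0.   ]
 [ 0.    -0.001 -1.   ]]
```

Emit:
move_arm:
  claw: [0,0,0,0]
  dp:
    - [0,-0.015,0.017]
    - [0,-0.014,0.018]
    - [0,0,0]
    - [0,0,0]
  turn:
    - [0,0,0]
    - [0,0,0]
    - [0,0,0]
    - [0,0,0]

```text
clock: 5.75
position: [0.4773, -0.0254, 0.1077]
ee_rot: [0.721, 0.692, 0.0, 0.0]
ft_force: [4.2, 2.6, -3.2]
grip_width: 0.236
```

```bash
python3 -c "
from h import *
st()"
```

```text
t 5.75 TCP world [ 0.4773 -0.0254  0.1077] case mm [-85.1  15.3 107.7] F case [ 4.06  2.75 -3.2 ] grip 0.236
tool axes in case
 [[ 0.001  1.     0.   ]
 [ 1.    -0.001 -0.   ]
 [-0.     0.    -1.   ]]
```

Emit:
move_arm:
  claw: [0,0,0]
  dp:
    - [0,-0.002,0.012]
    - [0,0,0]
    - [0,0,0]
  turn:
    - [0,0,0]
    - [0,0,0]
    - [0,0,0]

```text
clock: 6.0
position: [0.4763, -0.0254, 0.1052]
ee_rot: [0.721, 0.692, -0.0, -0.0]
ft_force: [-0.6, 3.0, -0.3]
grip_width: 0.235
```

```bash
python3 -c "
from h import *
st()
im=cams.camera('scene'); cv2.imwrite('pics/s7.png',cv2.resize(im[190:290,260:380,::-1],None,fx=6,fy=6))
im=cams.camera('wrist'); cv2.imwrite('pics/w7.png',im[:,:,::-1])"
```

```text
t 6.0 TCP world [ 0.4763 -0.0254  0.1052] case mm [-86.1  15.2 105.2] F case [-0.76  2.96 -0.33] grip 0.235
tool axes in case
 [[ 0.001  1.    -0.001]
 [ 1.    -0.001 -0.   ]
 [-0.    -0.001 -1.   ]]
```

View pics/s7.png

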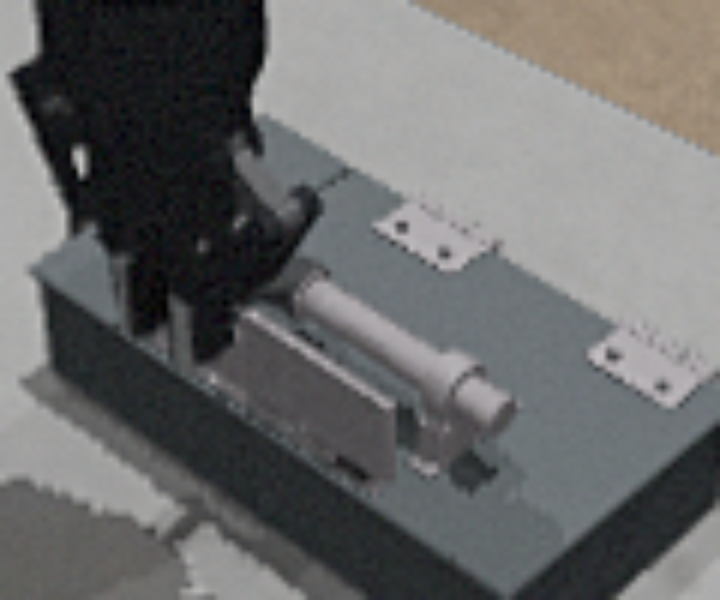

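View pics/w7.png

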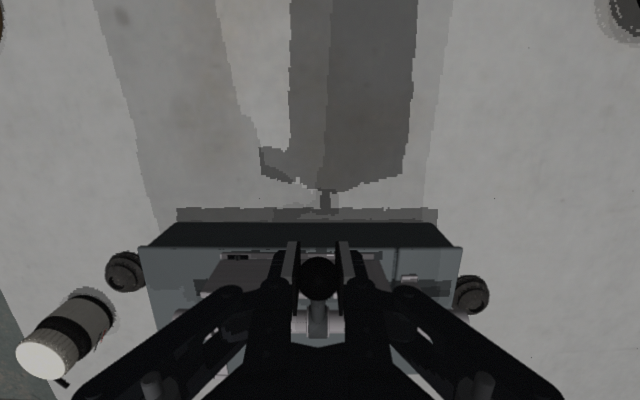

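The knob is held at (320, 278) in the wrist view and there is no contact yet. I go down in small steps.

Emit:
move_arm:
  claw: [0,0,0]
  dp:
    - [0,-0.005,0.009]
    - [0,0,0]
    - [0,0,0]
  turn:
    - [0,0,0]
    - [0,0,0]
    - [0,0,0]

```text
clock: 6.35
position: [0.4757, -0.0254, 0.1036]
ee_rot: [0.722, 0.692, -0.0, -0.0]
ft_force: [-1.4, 3.2, 0.5]
grip_width: 0.238
```

```bash
python3 -c "
from h import *
st()"
```

```text
t 6.35 TCP world [ 0.4757 -0.0254  0.1036] case mm [-86.8  15.2 103.6] F case [-1.5   3.15  0.48] grip 0.238
tool axes in case
 [[ 0.001  1.    -0.   ]
 [ 1.    -0.001  0.   ]
 [ 0.    -0.    -1.   ]]
```

Emit:
move_arm:
  claw: [0,0,0]
  dp:
    - [0,-0.004,0.008]
    - [0,0,0]
    - [0,0,0]
  turn:
    - [0,0,0]
    - [0,0,0]
    - [0,0,0]

```text
clock: 6.6
position: [0.4749, -0.0254, 0.102]
ee_rot: [0.722, 0.692, -0.0, -0.0]
ft_force: [-1.3, 2.1, 0.9]
grip_width: 0.233
```

```bash
python3 -c "
from h import *
st()"
```

```text
t 6.6 TCP world [ 0.4749 -0.0254  0.102 ] case mm [-87.5  15.2 102. ] F case [-1.4   2.01  0.92] grip 0.233
tool axes in case
 [[ 0.001  1.    -0.   ]
 [ 1.    -0.001 -0.   ]
 [-0.    -0.    -1.   ]]
```

Emit:
move_arm:
  claw: [0,0,0]
  dp:
    - [0,-0.005,0.009]
    - [0,0,0]
    - [0,0,0]
  turn:
    - [0,0,0]
    - [0,0,0]
    - [0,0,0]

```text
clock: 6.85
position: [0.4742, -0.0253, 0.1003]
ee_rot: [0.721, 0.692, 0.0, 0.0]
ft_force: [0.6, 0.9, 0.8]
grip_width: 0.235
```

```bash
python3 -c "
from h import *
st()"
```

```text
t 6.85 TCP world [ 0.4742 -0.0253  0.1003] case mm [-88.2  15.2 100.3] F case [0.52 0.96 0.82] grip 0.235
tool axes in case
 [[ 0.001  1.     0.001]
 [ 1.    -0.001  0.   ]
 [ 0.     0.001 -1.   ]]
```

```bash
python3 -c "
from h import *
st()
im=cams.camera('scene'); cv2.imwrite('pics/s8.png',cv2.resize(im[200:280,260:350,::-1],None,fx=7,fy=7,interpolation=cv2.INTER_CUBIC))
im=cams.camera('wrist'); cv2.imwrite('pics/w8.png',cv2.resize(im[230:350,240:400,::-1],None,fx=4,fy=4,interpolation=cv2.INTER_CUBIC))"
```

```text
t 6.85 TCP world [ 0.4742 -0.0253  0.1003] case mm [-88.2  15.2 100.3] F case [0.52 0.96 0.82] grip 0.235
tool axes in case
 [[ 0.001  1.     0.001]
 [ 1.    -0.001  0.   ]
 [ 0.     0.001 -1.   ]]
```

View pics/s8.png

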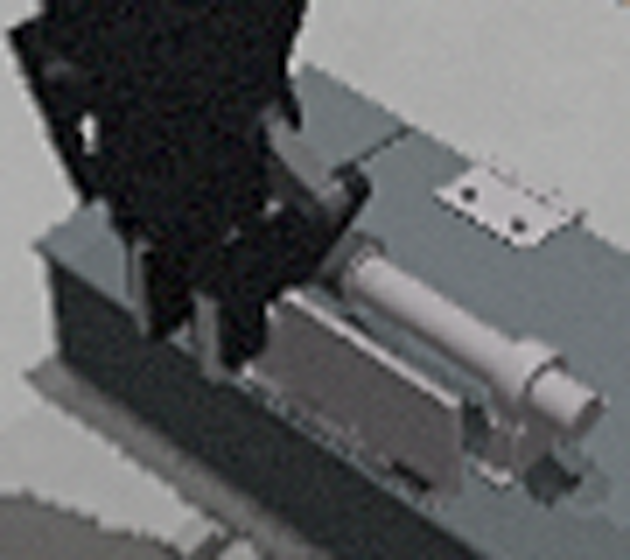

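View pics/w8.png

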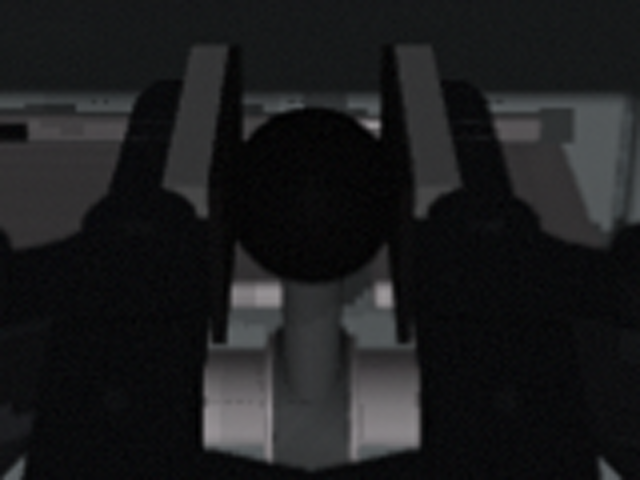

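The wrist view shows the notch's open part right of the handle, from the handle's edge at 340 to the notch's right wall at about 375. The 9 mm handle spans 285–340 in the zoom. So the handle rests on the edge about 4.5 mm short of the notch's middle. I slide +y in small steps under this light pressure.

Emit:
move_arm:
  claw: [0,0,0]
  dp:
    - [0.007,0,0]
    - [0.006,0,0]
    - [0,0,0]
  turn:
    - [0,0,0]
    - [0,0,0]
    - [0,0,0]

```text
clock: 7.2
position: [0.4743, -0.0233, 0.1003]
ee_rot: [0.722, 0.692, -0.0, 0.0]
ft_force: [2.1, -3.2, -0.6]
grip_width: 0.235
```

```bash
python3 -c "
from h import *
st()
im=cams.camera('wrist'); cv2.imwrite('pics/w9.png',cv2.resize(im[230:350,240:400,::-1],None,fx=4,fy=4,interpolation=cv2.INTER_CUBIC))"
```

```text
t 7.2 TCP world [ 0.4743 -0.0233  0.1003] case mm [-88.3  17.3 100.3] F case [ 2.23 -3.16 -0.59] grip 0.235
tool axes in case
 [[ 0.002  1.     0.   ]
 [ 1.    -0.002 -0.001]
 [-0.001  0.    -1.   ]]
```

View pics/w9.png

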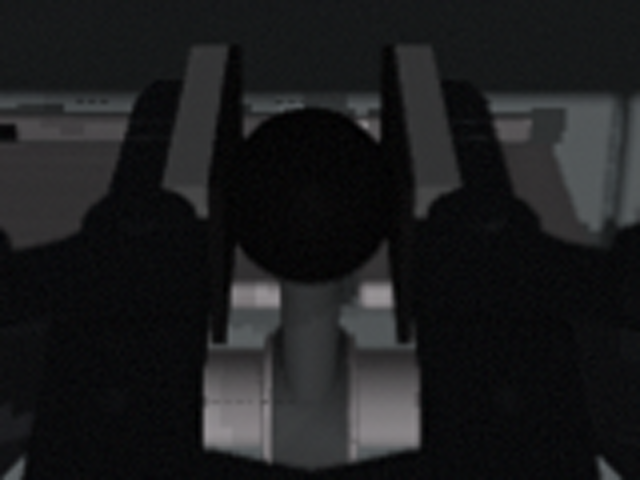

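The right wall is now at 362, so about 2.5 mm remain.

Emit:
move_arm:
  claw: [0,0,0]
  dp:
    - [0.006,0,0]
    - [0.005,0,0]
    - [0,0,0]
  turn:
    - [0,0,0]
    - [0,0,0]
    - [0,0,0]

```text
clock: 7.5
position: [0.4744, -0.0204, 0.1003]
ee_rot: [0.721, 0.692, 0.0, 0.0]
ft_force: [2.6, -3.0, -0.8]
grip_width: 0.238
```

```bash
python3 -c "
from h import *
st()
im=cams.camera('wrist'); cv2.imwrite('pics/w10.png',cv2.resize(im[230:350,240:400,::-1],None,fx=4,fy=4,interpolation=cv2.INTER_CUBIC))"
```

```text
t 7.5 TCP world [ 0.4744 -0.0204  0.1003] case mm [-88.3  20.2 100.3] F case [ 2.71 -2.94 -0.84] grip 0.238
tool axes in case
 [[ 0.001  1.     0.   ]
 [ 1.    -0.001  0.   ]
 [ 0.     0.    -1.   ]]
```

View pics/w10.png

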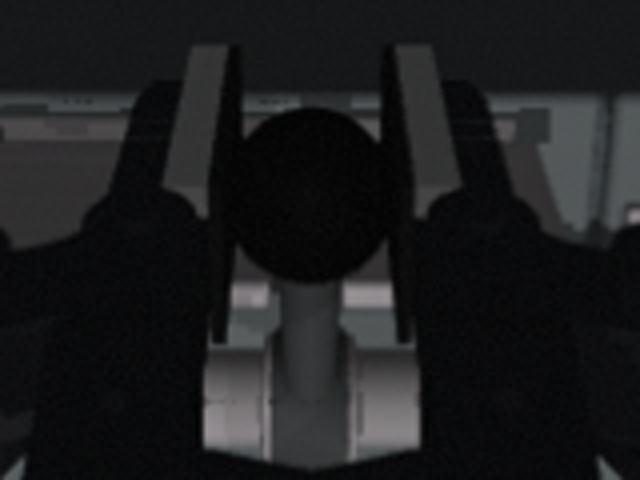

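Both walls show now: left at 270, right at 343, with the handle at 283–340. It is about 0.7 mm too far, so I step back and press lightly.

Emit:
move_arm:
  claw: [0,0,0]
  dp:
    - [-0.004,0,0]
    - [0,-0.003,0.008]
    - [0,0,0]
  turn:
    - [0,0,0]
    - [0,0,0]
    - [0,0,0]

```text
clock: 7.8
position: [0.4735, -0.0207, 0.0986]
ee_rot: [0.721, 0.693, 0.0, -0.0]
ft_force: [2.3, 0.9, 0.1]
grip_width: 0.237
```

```bash
python3 -c "
from h import *
st()
im=cams.camera('wrist'); cv2.imwrite('pics/w11.png',cv2.resize(im[230:350,240:400,::-1],None,fx=4,fy=4,interpolation=cv2.INTER_CUBIC))"
```

```text
t 7.8 TCP world [ 0.4735 -0.0207  0.0986] case mm [-89.1  19.9  98.6] F case [2.27 1.03 0.15] grip 0.237
tool axes in case
 [[ 0.001  1.    -0.   ]
 [ 1.    -0.001  0.001]
 [ 0.001 -0.    -1.   ]]
```

View pics/w11.png

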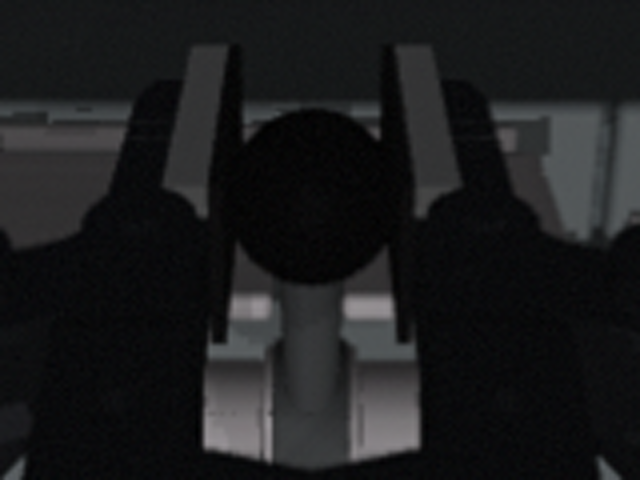

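Emit:
move_arm:
  claw: [0,0,0]
  dp:
    - [-0.001,-0.004,0.009]
    - [0,0,0]
    - [0,0,0]
  turn:
    - [0,0,0]
    - [0,0,0]
    - [0,0,0]

```text
clock: 8.1
position: [0.4726, -0.0211, 0.0967]
ee_rot: [0.721, 0.693, 0.0, -0.0]
ft_force: [2.2, 2.7, -0.6]
grip_width: 0.235
```

```bash
python3 -c "
from h import *
st()"
```

```text
t 8.1 TCP world [ 0.4726 -0.0211  0.0967] case mm [-90.   19.4  96.7] F case [ 2.04  2.81 -0.57] grip 0.235
tool axes in case
 [[ 0.001  1.    -0.   ]
 [ 1.    -0.001  0.   ]
 [ 0.    -0.    -1.   ]]
```

No resistance past the landing height, so the handle looks to be entering the notch. I go on down.

Emit:
move_arm:
  claw: [0,0,0,0]
  dp:
    - [0,-0.002,0.01]
    - [0,-0.002,0.01]
    - [0,0,0]
    - [0,0,0]
  turn:
    - [0,0,0]
    - [0,0,0]
    - [0,0,0]
    - [0,0,0]

```text
clock: 8.43
position: [0.4713, -0.0214, 0.0924]
ee_rot: [0.721, 0.692, -0.0, -0.0]
ft_force: [-3.0, 2.9, 0.5]
grip_width: 0.237
```

```bash
python3 -c "
from h import *
st()
im=cams.camera('wrist'); cv2.imwrite('pics/w12.png',cv2.resize(im[230:350,240:400,::-1],None,fx=4,fy=4,interpolation=cv2.INTER_CUBIC))"
```

```text
t 8.43 TCP world [ 0.4713 -0.0214  0.0924] case mm [-91.3  19.1  92.4] F case [-3.09  2.76  0.53] grip 0.237
tool axes in case
 [[ 0.001  1.    -0.001]
 [ 1.    -0.001 -0.   ]
 [-0.    -0.001 -1.   ]]
```

View pics/w12.png

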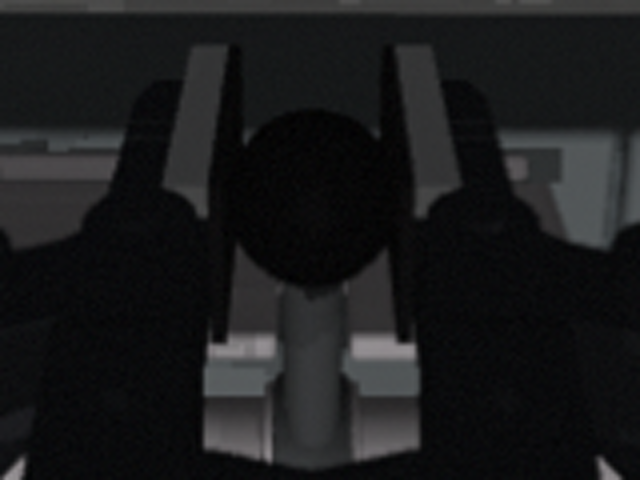

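The handle is in the notch (walls at 275 and 348, handle between them). I follow the arc down.

Emit:
move_arm:
  claw: [0,0,0,0,0]
  dp:
    - [0,-0.007,0.018]
    - [0,-0.005,0.018]
    - [0,-0.003,0.018]
    - [0,0,0]
    - [0,0,0]
  turn:
    - [0,0,0]
    - [0,0,0]
    - [0,0,0]
    - [0,0,0]
    - [0,0,0]

```text
clock: 8.9
position: [0.4691, -0.0213, 0.0818]
ee_rot: [0.721, 0.692, 0.0, 0.0]
ft_force: [0.9, 2.8, -1.6]
grip_width: 0.237
```

```bash
python3 -c "
from h import *
st()"
```

```text
t 8.9 TCP world [ 0.4691 -0.0213  0.0818] case mm [-93.5  19.   81.8] F case [ 0.78  2.85 -1.62] grip 0.237
tool axes in case
 [[ 0.001  1.     0.   ]
 [ 1.    -0.001 -0.   ]
 [-0.     0.    -1.   ]]
```

Emit:
move_arm:
  claw: [0,0,0,0,0]
  dp:
    - [0,-0.003,0.015]
    - [0,-0.002,0.015]
    - [0,-0.001,0.01]
    - [0,0,0]
    - [0,0,0]
  turn:
    - [0,0,0]
    - [0,0,0]
    - [0,0,0]
    - [0,0,0]
    - [0,0,0]

```text
clock: 9.32
position: [0.4679, -0.0213, 0.074]
ee_rot: [0.721, 0.692, 0.0, 0.0]
ft_force: [1.6, 1.9, -0.9]
grip_width: 0.237
```

```bash
python3 -c "
from h import *
st()"
```

```text
t 9.32 TCP world [ 0.4679 -0.0213  0.074 ] case mm [-94.7  19.   74. ] F case [ 1.48  1.95 -0.87] grip 0.237
tool axes in case
 [[ 0.001  1.     0.   ]
 [ 1.    -0.001 -0.   ]
 [-0.     0.    -1.   ]]
```

Emit:
move_arm:
  claw: [0,0,0,0]
  dp:
    - [0,0,0.01]
    - [0,0,0.008]
    - [0,0,0]
    - [0,0,0]
  turn:
    - [0,0,0]
    - [0,0,0]
    - [0,0,0]
    - [0,0,0]

```text
clock: 9.65
position: [0.4677, -0.0213, 0.0703]
ee_rot: [0.721, 0.692, -0.0, -0.0]
ft_force: [0.5, 2.1, -0.4]
grip_width: 0.235
```

```bash
python3 -c "
from h import *
st()"
```

```text
t 9.65 TCP world [ 0.4677 -0.0213  0.0703] case mm [-94.9  19.   70.3] F case [ 0.37  2.07 -0.42] grip 0.235
tool axes in case
 [[ 0.001  1.    -0.   ]
 [ 1.    -0.001 -0.   ]
 [-0.    -0.    -1.   ]]
```

Emit:
move_arm:
  claw: [0,0,0]
  dp:
    - [0,0,0.006]
    - [0,0,0]
    - [0,0,0]
  turn:
    - [0,0,0]
    - [0,0,0]
    - [0,0,0]

```text
clock: 9.9
position: [0.4676, -0.0213, 0.0692]
ee_rot: [0.721, 0.692, -0.0, -0.0]
ft_force: [1.0, 2.6, 0.2]
grip_width: 0.238
```

Emit:
move_arm:
  claw: [0,0,0]
  dp:
    - [0,0,0.005]
    - [0,0,0]
    - [0,0,0]
  turn:
    - [0,0,0]
    - [0,0,0]
    - [0,0,0]

```text
clock: 10.15
position: [0.4677, -0.0212, 0.0682]
ee_rot: [0.721, 0.692, -0.0, -0.0]
ft_force: [-1.2, 2.8, 0.6]
grip_width: 0.235
```

```bash
python3 -c "
from h import *
st()
im=cams.camera('scene'); cv2.imwrite('pics/s13.png',cv2.resize(im[190:290,260:380,::-1],None,fx=6,fy=6))
im=cams.camera('wrist'); cv2.imwrite('pics/w13.png',cv2.resize(im[200:400,200:440,::-1],None,fx=3,fy=3,interpolation=cv2.INTER_CUBIC))"
```

```text
t 10.15 TCP world [ 0.4677 -0.0212  0.0682] case mm [-94.9  19.1  68.2] F case [-1.33  2.72  0.56] grip 0.235
tool axes in case
 [[ 0.001  1.    -0.   ]
 [ 1.    -0.001  0.   ]
 [ 0.    -0.    -1.   ]]
```

View pics/w13.png

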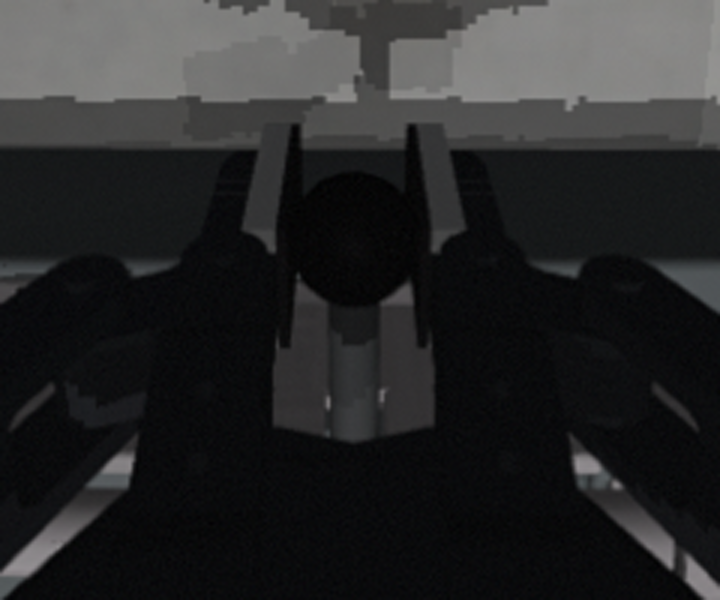

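The ball is still centred in the pads and the handle lies between the notch walls at (330–380, 400). I press on gently until I feel the floor.

Emit:
move_arm:
  claw: [0,0,0]
  dp:
    - [0,0,0.006]
    - [0,0,0]
    - [0,0,0]
  turn:
    - [0,0,0]
    - [0,0,0]
    - [0,0,0]

```text
clock: 10.5
position: [0.4678, -0.0212, 0.067]
ee_rot: [0.721, 0.692, 0.0, -0.0]
ft_force: [1.2, 2.2, -0.1]
grip_width: 0.233
```

Emit:
move_arm:
  claw: [0,0,0]
  dp:
    - [0,0,0.006]
    - [0,0,0]
    - [0,0,0]
  turn:
    - [0,0,0]
    - [0,0,0]
    - [0,0,0]

```text
clock: 10.75
position: [0.4678, -0.0212, 0.0658]
ee_rot: [0.721, 0.692, 0.0, 0.0]
ft_force: [0.1, 2.1, 0.5]
grip_width: 0.234
```

Emit:
move_arm:
  claw: [0,0,0]
  dp:
    - [0,0,0.006]
    - [0,0,0]
    - [0,0,0]
  turn:
    - [0,0,0]
    - [0,0,0]
    - [0,0,0]

```text
clock: 11.0
position: [0.4679, -0.0212, 0.0647]
ee_rot: [0.721, 0.692, 0.0, 0.0]
ft_force: [0.3, 2.8, -0.5]
grip_width: 0.235
```

```bash
python3 -c "
from h import *
st()
im=cams.camera('scene'); cv2.imwrite('pics/s14.png',cv2.resize(im[190:290,260:380,::-1],None,fx=6,fy=6))
im=cams.camera('wrist'); cv2.imwrite('pics/w14.png',cv2.resize(im[200:400,200:440,::-1],None,fx=3,fy=3,interpolation=cv2.INTER_CUBIC))"
```

```text
t 11.0 TCP world [ 0.4679 -0.0212  0.0647] case mm [-94.7  19.1  64.7] F case [ 0.18  2.84 -0.47] grip 0.235
tool axes in case
 [[ 0.001  1.     0.   ]
 [ 1.    -0.001  0.   ]
 [ 0.     0.    -1.   ]]
```

View pics/w14.png

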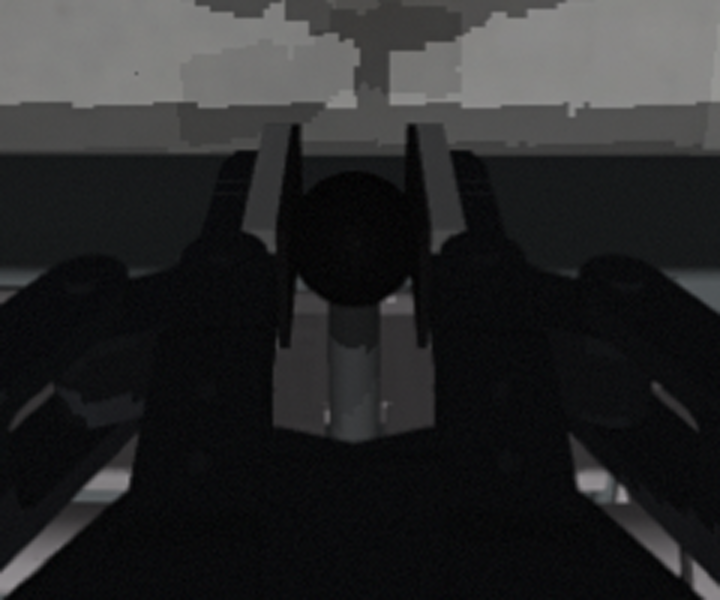

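View pics/s14.png

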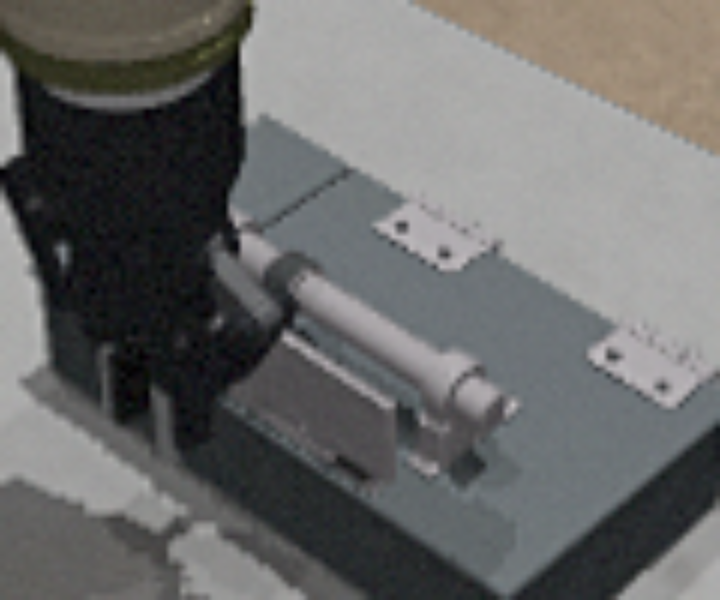

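The ball looks about 5% bigger in the view, so it has risen about 6 mm in the pads as the hand went on down. That fits the handle resting on the notch floor. I release it and look.

Emit:
move_arm:
  claw: [0.6,0.6,0.6,0.6,0.6,0.6]
  dp:
    - [0,0,0]
    - [0,0,0]
    - [0,0,0]
    - [0,0,0]
    - [0,0,0]
    - [0,0,0]
  turn:
    - [0,0,0]
    - [0,0,0]
    - [0,0,0]
    - [0,0,0]
    - [0,0,0]
    - [0,0,0]

```text
clock: 11.6
position: [0.4677, -0.0213, 0.0646]
ee_rot: [0.722, 0.692, -0.0, -0.0]
ft_force: [0.0, 0.1, -0.1]
grip_width: 0.597
```

Emit:
move_arm:
  claw: [0.6,0.6,0.6,0.6,0.6,0.6,0.6,0.6]
  dp:
    - [0,0,-0.04]
    - [0,0,-0.08]
    - [0,0,-0.1]
    - [0,-0.03,-0.15]
    - [0,-0.05,-0.15]
    - [0,-0.05,-0.1]
    - [0,-0.05,0]
    - [0,0,0]
  turn:
    - [0,0,0]
    - [0,0,0]
    - [0,0,0]
    - [0,0,0]
    - [0,0,0]
    - [0,0,0]
    - [0,0,0]
    - [0,0,0]

```text
clock: 12.27
position: [0.4314, -0.0198, 0.1903]
ee_rot: [0.722, 0.692, 0.001, 0.0]
ft_force: [-0.1, -0.1, -0.3]
grip_width: 0.606
```

```bash
python3 -c "
from h import *
st()
im=cams.camera('scene'); cv2.imwrite('pics/s15.png',cv2.resize(im[190:290,260:380,::-1],None,fx=6,fy=6,interpolation=cv2.INTER_CUBIC))
st()
im=cams.camera('wrist'); cv2.imwrite('pics/w15.png',im[:,:,::-1])
im=cams.camera('top'); cv2.imwrite('pics/t15.png',cv2.resize(im[180:260,270:440,::-1],None,fx=4.5,fy=4.5,interpolation=cv2.INTER_CUBIC))"
```

```text
t 12.27 TCP world [ 0.4314 -0.0198  0.1903] case mm [-131.3   19.   190.3] F case [-0.09 -0.13 -0.3 ] grip 0.606
tool axes in case
 [[ 0.001  1.     0.002]
 [ 1.    -0.001  0.002]
 [ 0.002  0.002 -1.   ]]
t 12.32 TCP world [ 0.4317 -0.0197  0.1895] case mm [-131.    19.1  189.5] F case [ 0.16 -0.26 -0.71] grip 0.602
tool axes in case
 [[ 0.001  1.     0.001]
 [ 1.    -0.001  0.001]
 [ 0.001  0.001 -1.   ]]
```

View pics/s15.png

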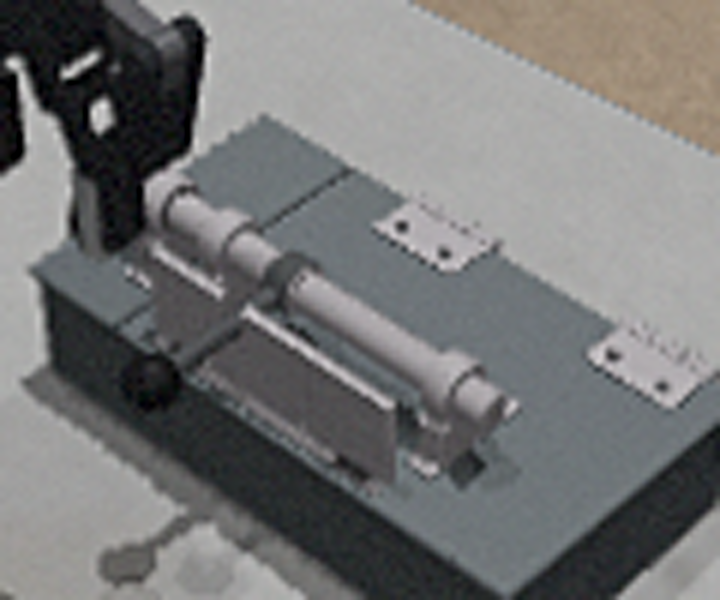

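View pics/w15.png

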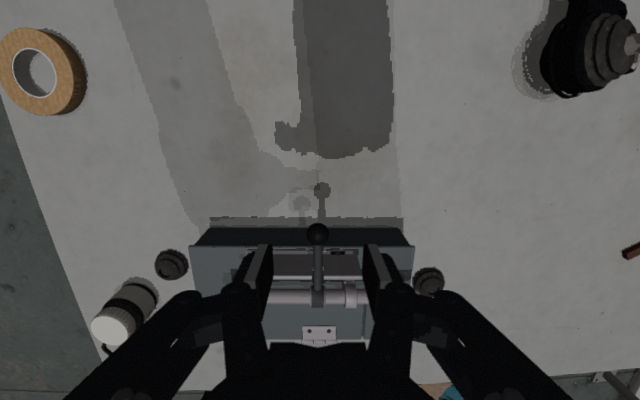

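View pics/t15.png

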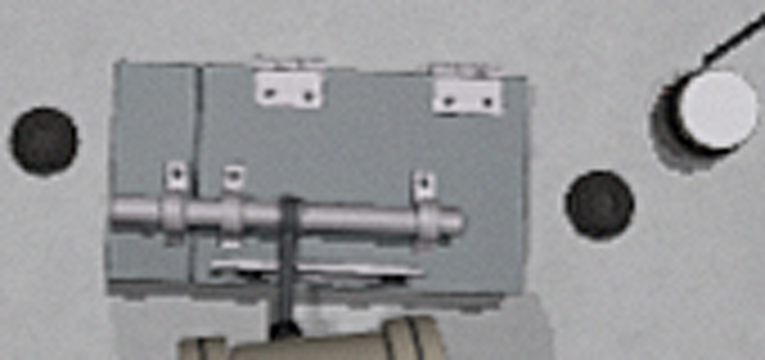

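The handle lies through the notch with the knob in front of the case: scene zoom (150, 382), wrist (317, 234). I triangulate the knob's height.

```bash
python3 -c "
from h import *
p,R,q,M,c=st()
im=cams.camera('wrist'); 
o1,d1=wray([(317.5,234)],p,R)
o2,d2=ray('scene',[(260+150.5/6-.5,190+382.5/6-.5)])
d1=d1[0]/np.linalg.norm(d1);d2=d2[0]/np.linalg.norm(d2)
s=np.linalg.lstsq(np.c_[d1,-d2],o2-o1,rcond=None)[0]
a=o1+s[0]*d1;b=o2+s[1]*d2
C=np.array([c[0],c[1],0])
print(((a-C)@M*1e3).round(1),((b-C)@M*1e3).round(1))
for th in (1.45,1.5,1.58):
  for y in (17,19):
    P=w(c,[[-.025-.072*np.sin(th),y/1e3,.09+.072*np.cos(th)]]); print(th,y,proj('scene',P))
print('meas',260+150.5/6-.5,190+382.5/6-.5)
"
```

```text
t 12.42 TCP world [ 0.4319 -0.0198  0.1885] case mm [-130.8   19.1  188.5] F case [-0.12  0.33  0.5 ] grip 0.601
tool axes in case
 [[ 0.001  1.    -0.   ]
 [ 1.    -0.001  0.   ]
 [ 0.    -0.    -1.   ]]
[-96.6  18.6  89.3] [-96.4  18.6  89.4]
1.45 17 [[284.77891652 250.52421191]]
1.45 19 [[284.14632706 250.08483087]]
1.5 17 [[284.7627349  251.81010347]]
1.5 19 [[284.13148642 251.37021547]]
1.58 17 [[284.86413036 253.77526192]]
1.58 19 [[284.23501313 253.33478082]]
meas 284.5833333333333 253.25
```

The knob is at case (-96.5, 18.6, 89.3). That is the expected height for 1.58 rad, so the handle is fully home, with travel about 63.6 mm. I retreat and hand in.

Emit:
move_arm:
  claw: [0.6,0.6,0.6,0.6]
  dp:
    - [0,0,-0.1]
    - [0,0,-0.1]
    - [0,0,-0.1]
    - [0,0,0]
  turn:
    - [0,0,0]
    - [0,0,0]
    - [0,0,0]
    - [0,0,0]

```text
clock: 12.8
position: [0.4335, -0.0198, 0.2515]
ee_rot: [0.722, 0.692, 0.001, 0.001]
ft_force: [-0.3, -0.5, 0.6]
grip_width: 0.598
```

```bash
python3 -c "
from h import *
st(); print(manip.hand_in())"
```

```text
t 12.8 TCP world [ 0.4335 -0.0198  0.2515] case mm [-129.1   19.2  251.5] F case [-0.28 -0.56  0.58] grip 0.598
tool axes in case
 [[ 0.001  1.     0.003]
 [ 1.    -0.001  0.001]
 [ 0.001  0.003 -1.   ]]
the job is handed in; nothing more can be done
None
```

The lid is fast. I slid the bolt about 55 mm into the strike, swung the handle down into the notch and let go. I then moved clear and handed in at about 12.8 s.

- **Handle home:** after release, two camera views put the knob at case (-96.5, 18.6, 89.3) mm. That is 1.58 rad, level on the notch floor, at about 63.6 mm of travel.
- **Force:** the largest force read at the end of a move was about 8 N, with the handle still upright. From the start of the swing it stayed at about 6 N or less.
- **Bystanders:** the boots and the jar were not touched, and in the last top view they look unmoved.
- **Disagreements:**
  - No clear force step was felt at the strip's edge or on the notch floor. The hand ended about 6 mm lower than the knob's arc predicts, so the ball had slipped up in the pads.
  - I found the notch's final position from wrist camera views rather than by feel.

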